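# Rock a tight power module out of its board slot and stand it in the parts drawer

### The arm

A 6-joint arm with a two-finger parallel gripper is mounted at the origin on the work surface. World frame = base frame: x ahead of the robot, y to its left, z up, the work surface at z = 0. Lengths are in m, angles in rad, forces in N, time in s.
With the tool pointing down it reaches from about 0.35 to 0.975 m from the base axis. Payload 7.1 kg.
Tool frame: the origin (TCP) lies midway between the tips of the shut fingers; the grasp point (between the pads) lies 19 mm behind it; z points along the fingers, x is the direction in which the jaws open and shut, and the axes are right-handed (so a half turn about z gives the same grasp; the last joint's range is limited). The gripper opens to 88 mm and grips with 3 to 60 N. Pads are 20 mm wide; open, the fingers measure 115 mm over their backs; the gripper's body (75 mm by 178 mm) begins 61 mm behind the grasp point.
Start: joints at [-1.248, 0.423, 1.63, -0, 1.089, -0.019], TCP at [0.21, -0.589, 0.223] pointing down, gripper open.
Joint ranges: [-3, 3], [-0.9, 2.11], [0.09, 2.58], [-1.31, 4.45], [0.11, 2.69], [-2.54, 2.54]. Speed limits (rad/s): [2.39, 2.39, 3.01, 3.14, 3.14, 3.14].

### API

Orientations are given as a unit quaternion [w, x, y, z].
In Python, from station import move_pose, movel, movej, command_gripper, wait, inverse_kinematics, read_camera, camera_info, MotionError, job_done, get_time, get_joint_pos, get_qvel, get_effort, get_tcp_pos, get_ee_rot, get_ft_force, get_ft_torque, get_grip_width gives the robot as it stands. Calls block until the motion is done:
- move_pose(position, orientation): joint-space move of the TCP to a pose.
- movel(position, frame=None, v=0.15, until_force=None): straight line of the TCP; frame=None keeps the orientation; v is the mean speed in m/s. With until_force (N) it stops when the force on the tool has changed by that much, and returns True; else False.
- movej(angles): joint-space move.
- command_gripper(opening): opening from 0.0 (shut) to 1.0 (fully open); the grip force is fixed at half the most; returns when the fingers have stopped.
- wait(seconds).
- inverse_kinematics(position, orientation): joint angles nearest the present ones, or None.
- read_camera(name): name is "scene" or "top"; returns the picture (400x640x3 uint8, red, green, blue); there is no depth.
- camera_info(name): a dict with "intrinsics" (3x3 intrinsics, pixels), "T" (4x4, takes a point from camera to world coordinates). Camera axes: x right, y up, looking along -z (the intrinsics and any distortion apply to the point x, -y, -z); pixel columns grow to the right and rows downward; lengths in m; the calibration is good to about 2 mm. A picture is of the moment at which its call begins. camera_info takes no time and is no camera call.
A pose or a line that the arm cannot do raises MotionError and nothing moves.
- job_done(): hands the job in, once; it reports no verdict.
Readings, each from a call of its own:
- get_time(): time.
- get_joint_pos(): joint angles.
- get_qvel(): joint speeds.
- get_effort(): joint torques, N m.
- get_tcp_pos(): TCP position.
- get_ee_rot(): TCP orientation.
- get_ft_force(): force on the tool from outside, world axes, zero at the start.
- get_ft_torque(): the same for the moment, N m.
- get_grip_width(): opening from 0.0 (shut) to 1.0 (fully open).
Only numpy, scipy, OpenCV 4.12 (cv2) and the standard library are available. Lean on these libraries where they do the work, as an engineer would, in place of code of your own. Each camera call takes 0.05 s, during which the arm holds its last target.

### The job

Pull the grey parts drawer out to its stop. Then free the orange-capped power module from the green mainboard: it is wedged tight, so rock it from side to side along its slot, several times, until it comes out, and do not haul the board up on its rubber mounts. Set the module down gently, upright, on the floor of the drawer, leave the drawer fully open and leave everything else on the bench where it is.

Things in the scene. Friction and masses are not known exactly. Their poses are not given: they have to be found in the camera images.
- module: Power module standing upright in a slot of the mainboard: finned aluminium block with orange cap, 84 mm long (x axis), 36 mm thick (y axis, flat sides to grip), 100 mm high, 0.3 to 0.5 kg. Origin: centre of the underside, level with its four feet (36 mm apart along x, 29 mm along y). The block spans 27 to 100 mm above the origin. A grip of 40 to 80 N holds it well.
- card_edge (a point): Middle of the lower edge of the module's card (48 mm long along x, 3 mm thick, bevelled below), 2 mm above the module's origin, as found 18 mm inside the slot. Two pairs of spring contacts, 4 mm below the slot's mouth, 14 mm either side of the middle, grip it with about 19 N of friction each: a straight pull takes 32 to 45 N. It is free once the whole edge has risen 14 mm.
- slot_mouth (a point): Centre of the mouth of the module's black slot (63 x 16 mm outside), 20 mm above the board's top; its y axis runs along the slot, z up; the module's origin is found 20 mm below it. Tilting the hand and module together about the slot, 0.1 rad to one side, then the other (about the module's y axis), and rising some 2.4 mm a swing walks it out with little lift. A level shove does less.
- board_lift (a joint): How far the mainboard (190 x 230 mm green board on an aluminium plate) has been hauled up from its rest on its four rubber mounts, in m: 0 at rest, spring rate 5 N per mm once its own weight (about 7 N) is lifted. 3.5 mm (a pull of about 24 N) overstrains the mounts; rocking well takes under 2 mm.
- drawer (a joint): Opening of the grey metal drawer, in m: 0 shut, 0.160 at its stop; it slides along the minus x axis of point drawer_floor with about 3 N of friction.
- drawer_handle (a point): Middle of the drawer's handle, a round steel bar 10 mm thick and 110 mm long along this point's y axis, 45 mm in front of the drawer front, 32 mm below the cabinet's top; clear from above. The x axis points into the cabinet. It moves with the drawer.
- drawer_floor (a point): Centre of the drawer's inner floor (black, 201 mm along x, 204 mm along y), 16 mm above the bench; x points into the cabinet, z up; moves with the drawer. The drawer front's inside is 74 mm to minus x and 106 mm high above the floor; the other walls are 41 mm high. With the drawer at its stop the cabinet (its top 118 mm above this floor) covers all beyond 76 mm to plus x.
- reel_top: Small solder reel, copper colour with white flanges, 54 mm across, 32 mm high, standing on the cabinet. Origin: underside. Leave it.
- reel_tall: Solder reel, 66 mm across, 58 mm high, on the bench. Origin: underside. Leave it.
- battery: Blue and black lantern battery, 68 x 68 x 115 mm. Origin: underside. Leave it.
- flux: White bottle with orange cap, 42 mm across, 105 mm high. Origin: underside. Leave it.
- driver: Yellow screwdriver, 170 mm long, lying. Leave it.
- dish: Steel dish, 100 mm across, 30 mm high. Origin: underside. Leave it.
- carton: Cardboard box, 110 x 75 x 45 mm. Origin: underside. Leave it.

How it is judged:
On the way, in this order (a step that is already met when the one before it is completed fails the run):
1. the drawer is pulled out to its stop (within 8 mm) (value of joint drawer above 0.152 m), for 0.2 s.
2. the module, its card edge still in the slot, is rocked at least 2 degrees along the slot towards the module's plus-x end (angle between module's own x axis and vertical above 1.6058 rad and z of module in the frame of slot_mouth below -0.006 m), for 0.05 s.
3. and then, still in the slot, at least 2 degrees the other way (angle between module's own x axis and vertical below 1.5358 rad and z of module in the frame of slot_mouth below -0.006 m), for 0.05 s.
4. the module, still held, stands on the drawer floor (within 8 mm) (z of module in the frame of drawer_floor between -0.005 and 0.008 m and x of module in the frame of drawer_floor between -0.1 and 0.1 m and y of module in the frame of drawer_floor between -0.1 and 0.1 m and contact force between the fingers and module above 0.5 N), for 0.05 s.
At the end, for the whole second after the job is handed in: The drawer is open to within 8 mm of its stop and the module stands still and upright (within 4.5 degrees), its feet on the drawer floor (within 4 mm), released (value of joint drawer above 0.152 m and z of module in the frame of drawer_floor between -0.004 and 0.004 m and x of module in the frame of drawer_floor between -0.1 and 0.1 m and y of module in the frame of drawer_floor between -0.1 and 0.1 m and angle between module's own z axis and vertical below 0.08 rad and linear speed of module below 0.02 m/s); the robot touches nothing.
It fails at once if the mainboard is hauled up more than 3.5 mm on its rubber mounts (a straight pull of about 24 N) (value of joint board_lift above 0.0035 m).
It fails at once if another thing on the bench or the cabinet is shifted more than 30 mm (distance of any of reel_top, reel_tall, battery, flux, driver, dish, carton from where it was at the start of the episode above 0.03 m).
It also fails if it takes over 56 s, if anything falls off the work surface, if the arm or the gripper's body presses on something with over 40 N, if the wrist force passes 120 N, or if a joint passes its speed limit or range.

## Working session

There is one attempt and no reset: what is moved stays moved. The work goes in short steps, each a Python script; the robot and the scene stay as the last script left them, time stands still between calls to the robot, and variables do not carry over. Pictures are saved under pics/ and viewed, and the job is handed in when it is done.

```bash
ls; mkdir -p pics; python3 - <<'E'
from station import *
import cv2,numpy as np
np.set_printoptions(precision=4,suppress=True)
for n in("scene","top"):
    im=read_camera(n); cv2.imwrite(f"pics/{n}0.png",im[:,:,::-1]); c=camera_info(n); print(n,{k:np.array(v) for k,v in c.items()})
print(get_time(),get_tcp_pos(),get_ee_rot(),get_ft_force())
E
```

```text
pics
scene {'intrinsics': array([[409.5868,   0.    , 324.3476],
       [  0.    , 409.5868, 203.7303],
       [  0.    ,   0.    ,   1.    ]]), 'T': array([[ 0.7955, -0.5097,  0.3276,  0.9757],
       [ 0.6058,  0.6624, -0.4406, -0.5407],
       [ 0.0075,  0.549 ,  0.8358,  1.1418],
       [ 0.    ,  0.    ,  0.    ,  1.    ]])}
top {'intrinsics': array([[404.5312,   0.    , 314.9035],
       [  0.    , 404.5312, 198.8491],
       [  0.    ,   0.    ,   1.    ]]), 'T': array([[-0.0095,  0.9878, -0.1554,  0.3822],
       [-1.    , -0.009 ,  0.0043,  0.0231],
       [ 0.0028,  0.1554,  0.9878,  1.3205],
       [ 0.    ,  0.    ,  0.    ,  1.    ]])}
0.1 [ 0.2094 -0.5884  0.222 ] [-0.0004  0.8171 -0.5766 -0.0006] [-0.3051 -0.179   0.7619]
```

View pics/scene0.png

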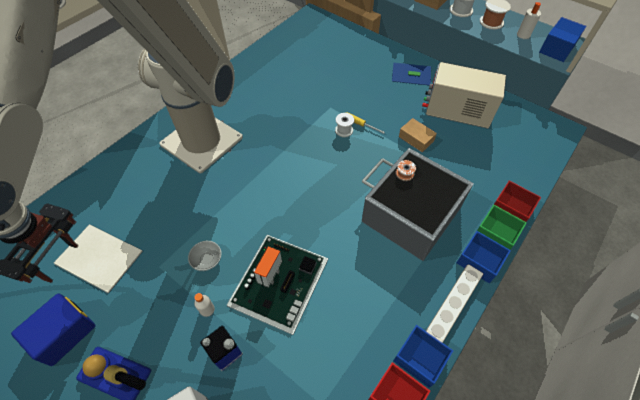

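View pics/top0.png

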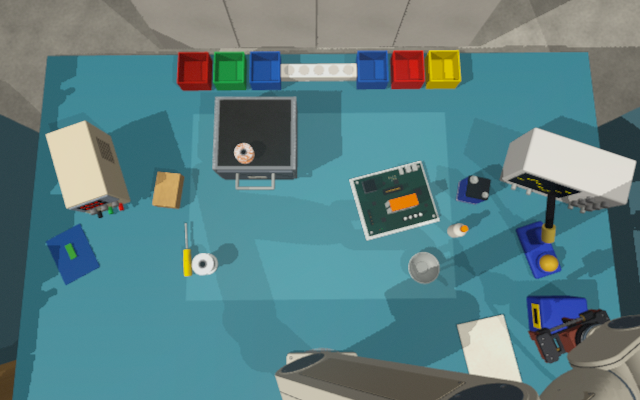

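The top view has the cabinet near (255,135), its handle near (255,185), the small reel on it at (244,152), and the orange module cap near (404,203) on the tilted green board. I'll enlarge these areas to measure them.

```bash
python3 - <<'E'
import cv2,numpy as np
t=cv2.imread("pics/top0.png"); s=cv2.imread("pics/scene0.png")
def crop(im,x0,y0,w,h,k,n):
    c=cv2.resize(im[y0:y0+h,x0:x0+w],None,fx=k,fy=k,interpolation=cv2.INTER_CUBIC)
    for x in range((x0+9)//10*10,x0+w,10): cv2.line(c,((x-x0)*k,0),((x-x0)*k,6 if x%50 else 14),(255,255,255),1)
    for y in range((y0+9)//10*10,y0+h,10): cv2.line(c,(0,(y-y0)*k),(6 if y%50 else 14,(y-y0)*k),(255,255,255),1)
    return c
a=crop(t,205,85,100,120,4,0); b=crop(t,345,155,100,90,4,0)
c=np.zeros((480,800,3),np.uint8); c[:480,:400]=a; c[:360,400:]=b; cv2.imwrite("pics/z_top.png",c)
a=crop(s,350,140,130,130,3,0); b=crop(s,220,220,125,125,3,0)
c=np.zeros((390,790,3),np.uint8); c[:390,:390]=a; c[:375,400:775]=b; cv2.imwrite("pics/z_scene.png",c)
for n,im in(("top",t),("scene",s)):
    h=cv2.cvtColor(im,cv2.COLOR_BGR2HSV); m=cv2.inRange(h,(5,170,150),(18,255,255))
    nn,l,st,ce=cv2.connectedComponentsWithStats(m)
    for i in range(1,nn):
        if st[i,4]>30:
            p=np.argwhere(l==i)[:,::-1].astype(np.float32); print(n,st[i],ce[i],cv2.minAreaRect(p),cv2.boxPoints(cv2.minAreaRect(p)).tolist())
E
```

```text
top [389 193  30  18 335] [403.58507463 201.65373134] ((403.5142822265625, 201.65414428710938), (11.910285949707031, 28.35055160522461), 75.25643920898438) [[388.2901916503906, 199.50259399414062], [415.7073059082031, 192.28756713867188], [418.7383728027344, 203.80569458007812], [391.3212585449219, 211.02072143554688]]
scene [255 247  25  30 372] [266.66129032 261.34946237] ((266.6146545410156, 261.289794921875), (12.5299654006958, 30.726346969604492), 28.610462188720703) [[253.75796508789062, 271.7770690917969], [268.4713439941406, 244.8025360107422], [279.4713439941406, 250.80252075195312], [264.7579650878906, 277.77703857421875]]
scene [195 294   7   7  39] [198.05128205 296.87179487] ((198.0, 297.0), (6.0, 6.0), 90.0) [[195.0, 294.0], [201.0, 294.0], [201.0, 300.0], [195.0, 300.0]]
```

View pics/z_top.png

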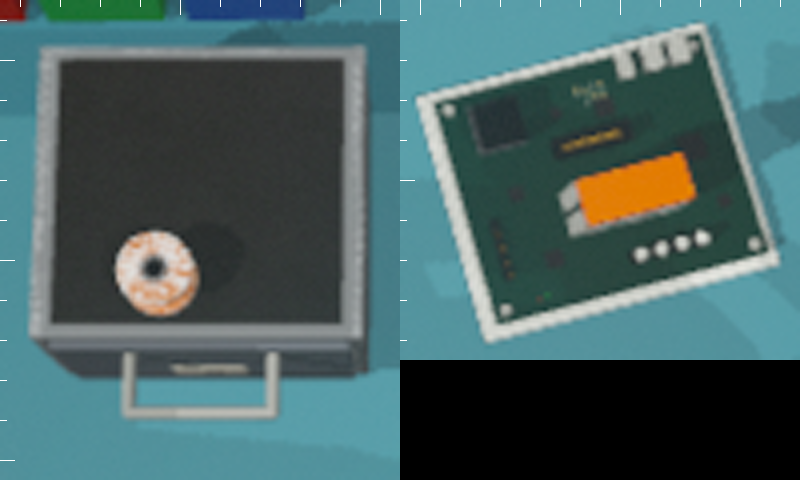

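View pics/z_scene.png

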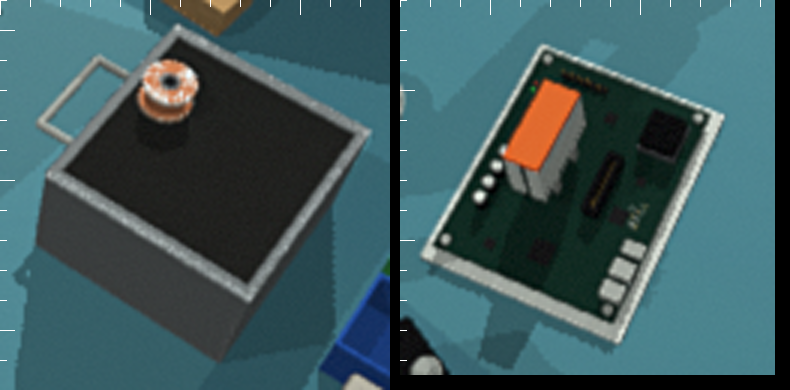

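The zoomed top view puts the handle bar at about (235.5–274.5, 188), its middle at (255,188). The reel sits just behind the cabinet's front edge, on the left of the handle. The module's long axis is turned about 15° in the picture. Next I'll compute the poses.

```bash
cat > vis.py <<'E'
import numpy as np,cv2,json,os
from station import camera_info
C={n:(np.array(camera_info(n)["intrinsics"]),np.array(camera_info(n)["T"])) for n in("scene","top")}
F=np.diag([1,-1,-1.])
def proj(n,P):
    K,T=C[n]; p=(np.atleast_2d(P)-T[:3,3])@T[:3,:3]@F; p=p@K.T; return p[:,:2]/p[:,2:]
def ray(n,uv):
    K,T=C[n]; d=T[:3,:3]@F@np.linalg.inv(K)@np.array([uv[0],uv[1],1.]); return T[:3,3],d/np.linalg.norm(d)
def atz(n,uv,z):
    o,d=ray(n,uv); return o+d*(z-o[2])/d[2]
def tri(u1,u2):
    A=[];b=[]
    for n,u in(("top",u1),("scene",u2)):
        o,d=ray(n,u); M=np.eye(3)-np.outer(d,d); A.append(M); b.append(M@o)
    x=np.linalg.lstsq(np.vstack(A),np.hstack(b),rcond=None)[0]
    return x,[np.linalg.norm(A[i]@x-b[i]) for i in(0,1)]
def orange(im):
    return cv2.inRange(cv2.cvtColor(im,cv2.COLOR_BGR2HSV),(5,170,120),(18,255,255))
E
python3 - <<'E'
from vis import *
from scipy.optimize import minimize
np.set_printoptions(precision=4,suppress=True)
z=lambda x,y:(205+x/4-.4,85+y/4-.4)
print("handle ends",[atz("top",z(*p),.102) for p in((127,413),(273,413),(200,413))])
zs=lambda x,y:(350+x/3-.4,140+y/3-.4)
print("handle scene",[atz("scene",zs(*p),.102) for p in((99,60),(43,124))])
print("cab corners top",[atz("top",z(*p),.134) for p in((40,47),(366,47),(365,337),(30,337))])
print("cab corners scene",[atz("scene",zs(*p),.134) for p in((178,26),(48,175),(248,298),(370,132))])
print("reel",atz("top",z(157,270),.16),atz("scene",zs(169,83),.16))
print("cap",tri((403.5,201.65),(266.6,261.3)))
ims={n:cv2.imread(f"pics/{n}0.png") for n in C}
S=4; M={}
for n in C:
    m=orange(ims[n]); nn,l,st,ce=cv2.connectedComponentsWithStats(m); i=1+np.argmax(st[1:,4]); M[n]=(cv2.resize((l==i).astype(np.uint8)*255,None,fx=S,fy=S,interpolation=cv2.INTER_LINEAR)>127)
def cost(p):
    x,y,zt,yaw,t=p; c,s=np.cos(yaw),np.sin(yaw); e=0
    B=np.array([[a*.042*c-b*.018*s+x,a*.042*s+b*.018*c+y,zt-k*t] for a in(-1,1) for b in(-1,1) for k in(0,1)])
    for n in C:
        q=(proj(n,B)+.5)*S-.5
        h=cv2.convexHull(q.astype(np.float32)); r=np.zeros(M[n].shape,np.uint8)
        cv2.fillConvexPoly(r,np.round(h*16).astype(np.int32),1,shift=4); e+=(r.astype(bool)^M[n]).sum()/S/S
    return e+1e5*max(0,-t)
c0,_=tri((403.5,201.65),(266.6,261.3))
best=None
for t in(.002,.008):
  for yaw in np.deg2rad([-95,-85,-75,-65,-105]):
    r=minimize(cost,[*c0,yaw,t],method="Nelder-Mead",options=dict(initial_simplex=np.array([[*c0,yaw,t]]+[np.array([*c0,yaw,t])+d for d in np.diag([.004,.004,.006,.1,.004])]),maxiter=600))
    if best is None or r.fun<best.fun:best=r
    print(r.x,np.rad2deg(r.x[3]),r.fun)
E
```

```text
handle ends [array([0.6101, 0.2579, 0.102 ]), array([0.6091, 0.1462, 0.102 ]), array([0.6096, 0.2021, 0.102 ])]
handle scene [array([0.6145, 0.2612, 0.102 ]), array([0.6149, 0.1521, 0.102 ])]
cab corners top [array([0.8922, 0.3249, 0.134 ]), array([0.8901, 0.0731, 0.134 ]), array([0.6605, 0.0743, 0.134 ]), array([0.6628, 0.3257, 0.134 ])]
cab corners scene [array([0.6675, 0.3286, 0.134 ]), array([0.6654, 0.0818, 0.134 ]), array([0.8908, 0.0808, 0.134 ]), array([0.8956, 0.3257, 0.134 ])]
reel [0.7065 0.2268 0.16  ] [0.7075 0.2346 0.16  ]
cap (array([ 0.5616, -0.2478,  0.1164]), [np.float64(0.001469821838625884), np.float64(0.001469821838625385)])
[ 0.561  -0.2465  0.1152 -1.3236  0.0017] -75.83638361031178 60.5625
[ 0.5611 -0.2467  0.1152 -1.3265  0.0024] -76.00464762604055 61.0
[ 0.5615 -0.2475  0.1169 -1.3255  0.0027] -75.94787805287048 61.6875
[ 0.5616 -0.247   0.1174 -1.3268  0.0035] -76.01966197629302 64.0625
[ 0.5612 -0.2466  0.1138 -1.3187  0.0001] -75.55609268739839 61.125
[ 0.5612 -0.247   0.1158 -1.3177  0.0012] -75.49948318286549 61.0
[ 0.561  -0.2466  0.1149 -1.3276  0.0025] -76.0631058449237 61.5
[ 0.5616 -0.2475  0.1173 -1.318   0.0051] -75.51825212649378 66.6875
[ 0.5614 -0.2478  0.1187 -1.3323  0.0068] -76.33390150336227 70.4375
[ 0.5612 -0.2473  0.1142 -1.323   0.0005] -75.8014508718975 61.6875
```

Both cameras agree to about 5 mm. Handle at about (0.612, 0.205, 0.102), cabinet square to the world, module at about (0.561, −0.247) with its long axis at −75.8°, cap top about 0.116 high. The reel is close to the handle, so I'll hook the bar with the shut fingers and the jaws turned along the bar.

```bash
cat > h.py <<'E'
import numpy as np
from scipy.spatial.transform import Rotation as R
from station import *
np.set_printoptions(precision=4,suppress=True)
def rotm(yaw): # tool x at yaw, z down
    c,s=np.cos(yaw),np.sin(yaw); return np.array([[c,s,0],[s,-c,0],[0,0,-1.]])
def q(M):
    x=R.from_matrix(M).as_quat(); return [float(v) for v in (x[3],x[0],x[1],x[2])]
def st(tag=""): print(tag,round(get_time(),2),np.array(get_tcp_pos()),"F",np.array(get_ft_force()),"grip",round(get_grip_width(),3))
E
python3 - <<'E'
from h import *
Q=q(rotm(np.pi/2))
for p in([.636,.205,.22],[.636,.205,.09],[.452,.205,.09]): print(inverse_kinematics(p,Q))
command_gripper(0.0); st("shut")
move_pose([.636,.205,.22],Q); st("above")
print(movel([.636,.205,.09],until_force=8)); st("down")
print(movel([.445,.205,.09],v=.1,until_force=20)); st("pulled")
E
```

```text
[ 0.294   0.4892  1.5295 -0.      1.123  -1.2768]
[ 0.294   0.6433  1.6019 -0.      0.8964 -1.2768]
[ 0.4018  0.4461  1.9952 -0.      0.7002 -1.169 ]
shut 1.44 [ 0.2095 -0.5888  0.2227] F [ 0.038  -0.9956  0.2985] grip 0.008
above 4.59 [0.6362 0.2042 0.22  ] F [0.6226 1.1169 0.5054] grip 0.005
False
down 5.61 [0.6368 0.2052 0.091 ] F [ 0.2298  0.1187 -0.5747] grip 0.003
True
pulled 7.07 [0.4751 0.2059 0.0909] F [ 4.3246 -0.2379 -0.8064] grip 0.009
```

```bash
python3 - <<'E'
from h import *
import cv2
st()
for n,(x0,y0,w,h) in {"top":(195,80,130,150),"scene":(310,120,170,150)}.items():
    im=read_camera(n)[:,:,::-1]; cv2.imwrite(f"pics/{n}1.png",im); c=cv2.resize(im[y0:y0+h,x0:x0+w],None,fx=4,fy=4,interpolation=cv2.INTER_CUBIC); cv2.imwrite(f"pics/{n}1z.png",c)
E
```

```text
7.07 [0.4751 0.2059 0.0909] F [ 4.3246 -0.2379 -0.8064] grip 0.009
```

View pics/top1z.png

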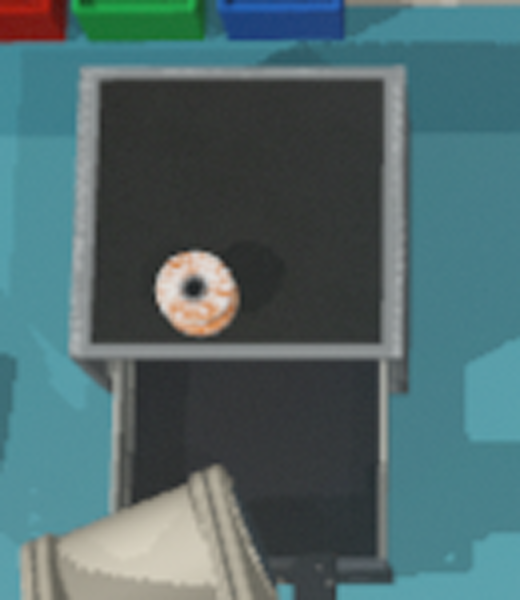

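View pics/scene1z.png

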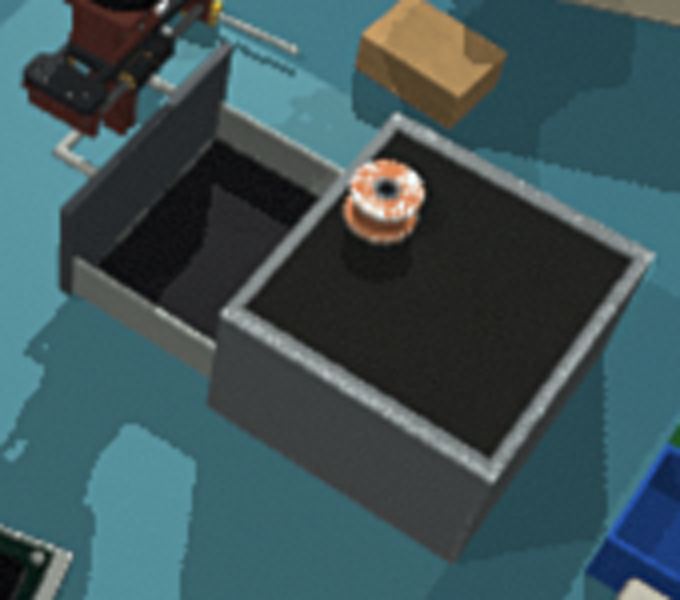

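The drawer is open. In the zoomed views its front is near row 570 of the top view and the handle end is at about (62,152) of the scene view. I'll press once more to confirm it's at the stop.

```bash
python3 - <<'E'
from h import *
from vis import *
print("handle end", atz("scene",(310+65/4-.4,120+153/4-.4),.102))
print(movel([.455,.205,.09],v=.04,until_force=25)); st("pulled"); wait(.3); st()
E
```

```text
handle end [0.4629 0.1536 0.102 ]
True
pulled 7.46 [0.4753 0.2062 0.0912] F [ 2.9775 -0.8732  0.1117] grip 0.007
 7.76 [0.4753 0.2062 0.0911] F [ 1.222  -0.9222  0.1046] grip 0.004
```

```bash
python3 - <<'E'
from h import *
import cv2
movel([.483,.205,.0905],v=.1); movel([.483,.205,.20],v=.25); st()
Q=q(rotm(.247))
print(inverse_kinematics([.5612,-.2469,.19],Q))
command_gripper(1.0)
move_pose([.5612,-.2469,.19],Q); st("over module")
for n,(x0,y0,w,h) in {"top":(205,85,100,150),"scene":(310,120,170,150)}.items():
    im=read_camera(n)[:,:,::-1]; cv2.imwrite(f"pics/{n}2.png",im); c=cv2.resize(im[y0:y0+h,x0:x0+w],None,fx=4,fy=4,interpolation=cv2.INTER_CUBIC); cv2.imwrite(f"pics/{n}2z.png",c)
E
```

```text
8.6 [0.4823 0.2048 0.1993] F [-0.7742 -0.2617  0.1644] grip 0.005
[-0.4339  0.4436  1.6821 -0.      1.0159 -0.6809]
over module 11.65 [ 0.5614 -0.2459  0.19  ] F [0.278  0.3012 0.9515] grip 1.004
```

View pics/top2z.png

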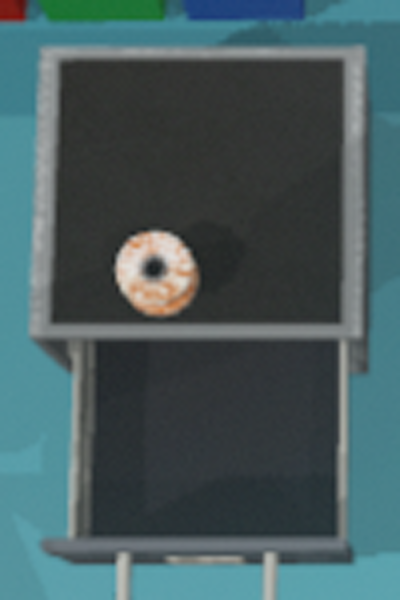

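View pics/scene2.png

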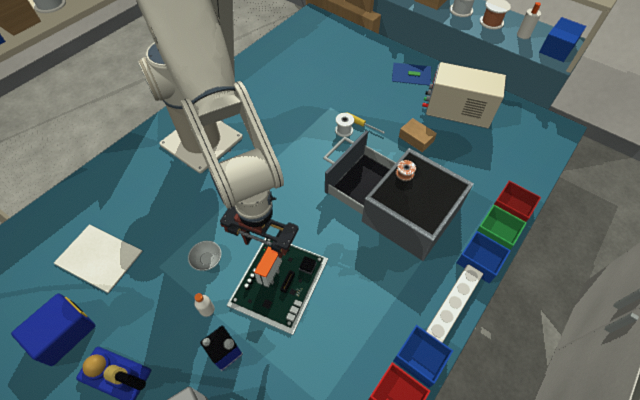

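```bash
python3 - <<'E'
from vis import *
t=cv2.imread("pics/top2.png"); s=cv2.imread("pics/scene2.png")
a=cv2.resize(t[185:265,210:310],None,fx=4,fy=4,interpolation=cv2.INTER_CUBIC); b=cv2.resize(s[125:225,315:415],None,fx=4,fy=4,interpolation=cv2.INTER_CUBIC)
c=np.zeros((400,800,3),np.uint8); c[:320,:400]=a; c[:,400:]=b; cv2.imwrite("pics/z2.png",c)
c=cv2.resize(s[220:330,210:340],None,fx=5,fy=5,interpolation=cv2.INTER_CUBIC); cv2.imwrite("pics/z2b.png",c)
E
```

```text
(no output)
```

View pics/z2.png

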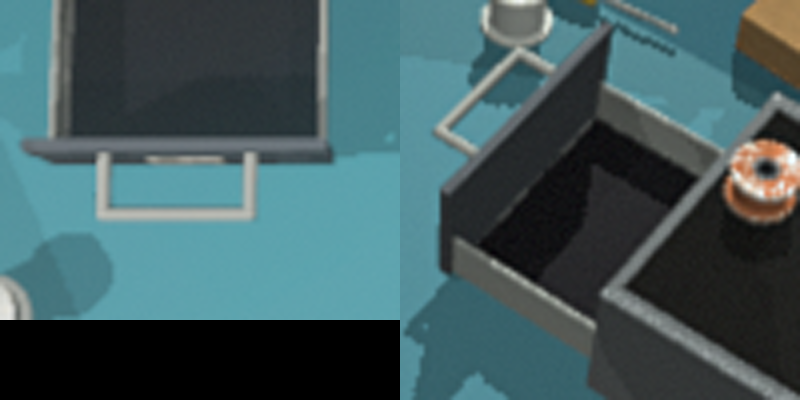

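View pics/z2b.png

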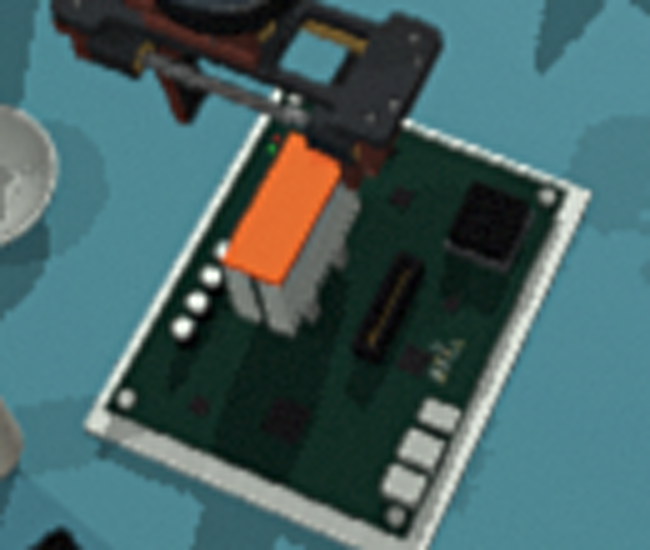

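```bash
python3 - <<'E'
from vis import *
np.set_printoptions(precision=4,suppress=True)
z=lambda x,y:(210+x/4-.4,185+y/4-.4)
zs=lambda x,y:(315+(x-400)/4-.4,125+y/4-.4)
print([atz("top",z(*p),.102) for p in((101,213),(251,213))],[atz("scene",zs(*p),.102) for p in((520,53),(440,130))])
print("front inner top edge",atz("top",z(175,140),.122), atz("scene",zs(614,28),.122),atz("scene",zs(446,191),.122))
print("side walls top",atz("top",z(57,90),.057),atz("top",z(324,90),.057), "cab edge .0.66")
E
```

```text
[array([0.4575, 0.2593, 0.102 ]), array([0.4564, 0.1467, 0.102 ])] [array([0.4603, 0.2625, 0.102 ]), array([0.4577, 0.1537, 0.102 ])]
front inner top edge [0.5099 0.2016 0.122 ] [0.5165 0.3184 0.122 ] [0.5089 0.094  0.122 ]
side walls top [0.5572 0.3047 0.057 ] [0.5553 0.0945 0.057 ] cab edge .0.66
```

```bash
python3 - <<'E'
from vis import *
np.set_printoptions(precision=4,suppress=True)
def c(im,r0,r1,c0=240,c1=269):
    g=cv2.cvtColor(cv2.imread(im),cv2.COLOR_BGR2HSV)[r0:r1,c0:c1,1].astype(float).mean(1); w=np.clip(np.median(g)-g-15,0,None); print(w.round()); return (w*np.arange(r0,r1)).sum()/w.sum()
a=c("pics/top0.png",181,196); b=c("pics/top2.png",231,246)
print(a,b,atz("top",(254.6,a),.102)-atz("top",(253.6,b),.102), atz("top",(253.6,b),.102))
E
```

```text
[ 0.  0.  0.  0.  0. 41. 98. 96. 78.  0.  0.  0.  0.  0.  0.]
[ 0.  0.  0.  0.  0.  5. 90. 94. 89. 26.  0.  0.  0.  0.  0.]
187.67344918609768 238.13576757856657 [ 0.154  -0.0009  0.    ] [0.4561 0.203  0.102 ]
```

Pressing to 25 N didn't move the bar. The gap from the drawer front's inside to the cabinet edge measures 150.6 mm, against the 150 mm stated at the stop, so the drawer is fully open. Centre of the open floor at about (0.586, 0.203). Now I'll check the hand's alignment over the module before descending.

```bash
python3 - <<'E'
from h import *
from vis import *
p=np.array(get_tcp_pos()); M=rotm(.247)
for s in(-.044,0,.044):
    u=proj("scene",p+M[:,0]*s)[0]; print(s,u,(u-[210,220])*5)
print(proj("scene",[.5612,-.2469,.116]),(proj("scene",[.5612,-.2469,.116])[0]-[210,220])*5)
print(get_ee_rot(),q(M))
E
```

```text
-0.044 [248.4449 242.5265] [192.2244 112.6324]
0 [263.4011 248.5069] [267.0054 142.5344]
0.044 [278.62   254.5923] [343.0999 172.9615]
[[266.1779 261.1232]] [280.8895 205.6161]
[-0.0001  0.9923  0.1242  0.    ] [0.0, 0.992383563037111, 0.12318629718344606, 0.0]
```

```bash
python3 - <<'E'
from h import *
import cv2
print(movel([.5612,-.2469,.072],v=.12,until_force=8)); st("down")
command_gripper(0.0); st("grip"); wait(.2); st()
im=read_camera("scene")[:,:,::-1]; cv2.imwrite("pics/scene3.png",im); cv2.imwrite("pics/z3.png",cv2.resize(im[220:330,210:340],None,fx=5,fy=5,interpolation=cv2.INTER_CUBIC))
im=read_camera("top")[:,:,::-1]; cv2.imwrite("pics/top3.png",im)
E
```

```text
False
down 12.88 [ 0.5618 -0.2471  0.0727] F [ 0.2272 -0.3318  0.1078] grip 0.999
grip 13.73 [ 0.5616 -0.2468  0.0721] F [ 2.7087  1.2988 -0.4623] grip 0.411
 13.93 [ 0.5616 -0.2468  0.072 ] F [ 2.824   1.8112 -1.1754] grip 0.41
```

View pics/z3.png

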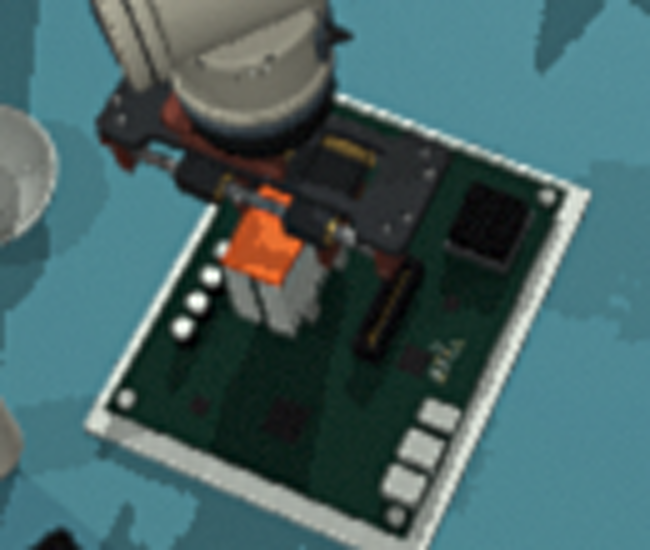

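The grip is on, with jaw opening 0.41 (36 mm). In the zoomed view the fingers sit on the middle of the module's flat sides and its cap shows at about (270,235). I'll start with one rocking swing and watch the forces.

```bash
cat > rock.py <<'E'
from h import *
import json,os
if not os.path.exists("g.json"):
    w,x,y,z=get_ee_rot(); json.dump(dict(p=list(map(float,get_tcp_pos())),q=[float(v) for v in(x,y,z,w)]),open("g.json","w"))
g=json.load(open("g.json")); P0=np.array(g["p"]); R0=R.from_quat(g["q"]); Rm0=R0.as_matrix()
a=Rm0[:,0]; Cc=np.array([P0[0],P0[1],.032])
def pose(th,L):
    Rt=R.from_rotvec(a*th); p=Cc+Rt.apply(P0-Cc+[0,0,L]); return p,q((Rt*R0).as_matrix())
cur=[0,0]
def ang():
    w,x,y,z=get_ee_rot(); return float(np.dot((R.from_quat([x,y,z,w])*R0.inv()).as_rotvec(),a))
def swing(th,L,n=2,v=.04,th0=0,L0=0):
    for i in range(1,n+1):
        f=i/n; p,o=pose(th0+(th-th0)*f,L0+(L-L0)*f); movel([float(t) for t in p],o,v=v)
        F=np.array(get_ft_force()); e=(np.array(get_tcp_pos())-p)*1e3
        print(round(get_time(),2),"th %.3f/%.3f"%(ang(),th0+(th-th0)*f),"L %.4f"%(L0+(L-L0)*f),"F",F.round(1),"T",np.array(get_ft_torque()).round(2),"err mm",e.round(1))
        if F[2]<-15: print("HIGH PULL"); return False
    return True
E
python3 - <<'E'
from rock import *
for t,L in((.1,1.3),(-.1,3.6),(.1,6)): print(inverse_kinematics(*[list(map(float,v)) for v in pose(t,L/1e3)]))
swing(.1,.0013)
E
```

```text
[-0.4766  0.6302  1.6869  0.0966  0.8926 -0.7867]
[-0.3874  0.5784  1.7874 -0.122   0.7196 -0.5448]
[-0.4771  0.6237  1.685   0.0959  0.9009 -0.7862]
14.28 th 0.052/0.050 L 0.0006 F [1.5 4.3 3.1] T [ 1.38 -0.57  0.11] err mm [0.1 0.5 0.2]
14.53 th 0.101/0.100 L 0.0013 F [1.6 6.5 5.1] T [ 1.37 -0.4   0.05] err mm [0.1 0.4 0.5]
```

```bash
python3 - <<'E'
from rock import *
import cv2
im=read_camera("scene")[:,:,::-1]; cv2.imwrite("pics/z4.png",cv2.resize(im[220:330,210:340],None,fx=5,fy=5,interpolation=cv2.INTER_CUBIC))
swing(-.1,.0037,n=4,th0=.1,L0=.0013)
E
```

```text
14.83 th 0.048/0.050 L 0.0019 F [ 3.7 -3.2 -4.1] T [-1.   -0.79  0.06] err mm [ 0.4 -0.7  0.1]
15.08 th -0.001/0.000 L 0.0025 F [ 3.7 -1.8 -5.7] T [-0.88 -0.91  0.11] err mm [ 0.3 -0.5 -0.1]
15.33 th -0.051/-0.050 L 0.0031 F [ 3.9 -2.5 -8.5] T [-0.76 -1.04  0.14] err mm [ 0.3 -0.3 -0.3]
15.58 th -0.101/-0.100 L 0.0037 F [ 4.5 -3.3 -8.5] T [-0.65 -1.13  0.12] err mm [ 0.2 -0.2 -0.5]
```

View pics/z4.png

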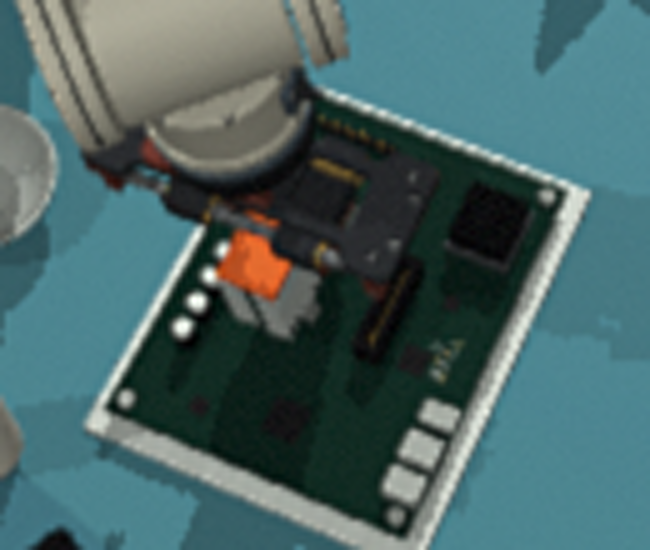

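The module tilted with the hand: the near cap edge dropped from about row 280 to 297, and the board did not move. Pull stays under 9 N, so I'll keep rocking.

```bash
python3 - <<'E'
from rock import *
import cv2
ok=swing(.1,.0061,n=3,th0=-.1,L0=.0037) and swing(-.1,.0085,n=3,th0=.1,L0=.0061)
im=read_camera("scene")[:,:,::-1]; cv2.imwrite("pics/z5.png",cv2.resize(im[220:330,210:340],None,fx=5,fy=5,interpolation=cv2.INTER_CUBIC)); print(ok)
E
```

```text
15.83 th -0.032/-0.033 L 0.0045 F [ 3.7  4.4 -3.5] T [ 1.21 -1.07  0.18] err mm [ 0.1  0.3 -0.4]
16.08 th 0.034/0.033 L 0.0053 F [ 4.   2.9 -3.3] T [ 1.05 -1.1   0.12] err mm [ 0.1  0.1 -0.3]
16.33 th 0.100/0.100 L 0.0061 F [ 5.   2.6 -2.8] T [ 0.99 -1.12  0.03] err mm [ 0.1  0.1 -0.2]
16.58 th 0.030/0.033 L 0.0069 F [ 4.6 -1.5 -8.3] T [-0.58 -1.24  0.03] err mm [ 0.2 -0.2 -0.2]
16.83 th -0.036/-0.033 L 0.0077 F [ 4.8 -0.7 -9. ] T [-0.36 -1.15  0.12] err mm [ 0.1  0.1 -0.3]
17.08 th -0.102/-0.100 L 0.0085 F [ 5.  -1.  -8.6] T [-0.21 -1.17  0.15] err mm [ 0.   0.3 -0.4]
True
```

View pics/z5.png

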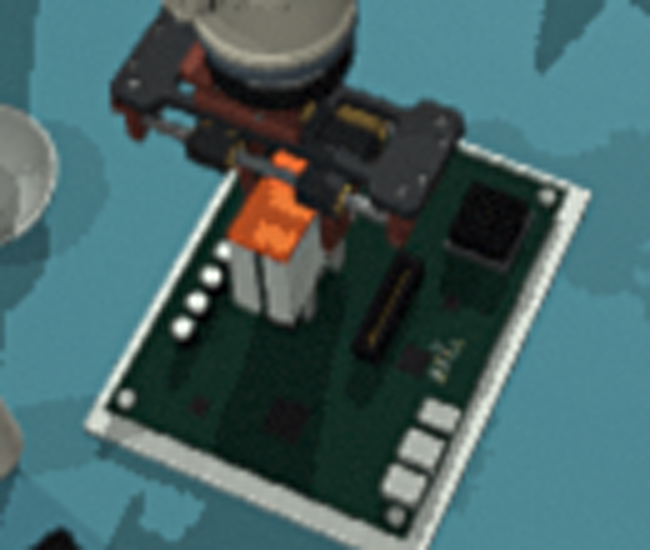

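The cap is now tilted the other way (near edge at about row 255), and more of the fins show below it. The pull is still under 9 N, so I'll finish walking it out.

```bash
python3 - <<'E'
from rock import *
import cv2
s=[(-.1,.0085),(.1,.0109),(-.1,.0133),(.1,.0157),(-.1,.0181),(0,.021)]
ok=True
for (a0,l0),(a1,l1) in zip(s,s[1:]):
    ok=ok and swing(a1,l1,n=2,v=.05,th0=a0,L0=l0)
if ok: swing(0,.035,n=2,v=.05,th0=0,L0=.021)
im=read_camera("scene")[:,:,::-1]; cv2.imwrite("pics/scene6.png",im); cv2.imwrite("pics/z6.png",cv2.resize(im[220:330,210:340],None,fx=5,fy=5,interpolation=cv2.INTER_CUBIC)); st()
E
```

```text
17.4 th -0.001/0.000 L 0.0097 F [ 5.1  4.  -3.5] T [ 1.06 -1.13  0.13] err mm [ 0.2 -0.2 -0.1]
17.65 th 0.097/0.100 L 0.0109 F [ 5.8  2.9 -3.1] T [ 0.74 -1.13  0.03] err mm [ 0.3 -0.8 -0. ]
17.91 th -0.004/0.000 L 0.0121 F [ 3.3 -0.4 -6. ] T [-0.4  -1.08  0.05] err mm [0.  0.2 0.2]
18.18 th -0.101/-0.100 L 0.0133 F [ 3.4 -2.3 -6.5] T [-0.14 -0.84  0.07] err mm [0.  0.4 0.2]
18.44 th 0.001/0.000 L 0.0145 F [2.7 2.6 0.7] T [ 0.82 -0.71 -0.03] err mm [-0.  -0.4  0.2]
18.71 th 0.098/0.100 L 0.0157 F [3.5 3.2 0.7] T [ 0.51 -0.76 -0.03] err mm [ 0.  -0.6  0.1]
18.98 th -0.002/0.000 L 0.0169 F [ 2.3  1.4 -4. ] T [ 0.43 -0.68  0.03] err mm [-0.5  1.1 -0.1]
19.24 th -0.098/-0.100 L 0.0181 F [ 0.6  1.9 -2.8] T [ 0.4  -0.35  0.02] err mm [-0.6  1.1 -0.2]
19.49 th -0.050/-0.050 L 0.0196 F [ 0.4  0.3 -3.2] T [ 0.01 -0.07 -0.03] err mm [-0.3 -1.5 -0.2]
19.74 th -0.001/0.000 L 0.0210 F [-0.3 -0.3 -3.8] T [-0.06 -0.09  0.01] err mm [-0.4 -0.9 -0.3]
20.03 th -0.001/0.000 L 0.0280 F [ 0.2 -0.8 -3.6] T [-0.09 -0.13  0.03] err mm [0.1 0.2 0.5]
20.32 th -0.001/0.000 L 0.0350 F [ 0.  -0.4 -4. ] T [ 0.02 -0.12  0.  ] err mm [ 0.4 -0.   0.6]
 20.38 [ 0.5617 -0.2468  0.1073] F [ 0.1316  0.2135 -4.1323] grip 0.402
```

View pics/z6.png

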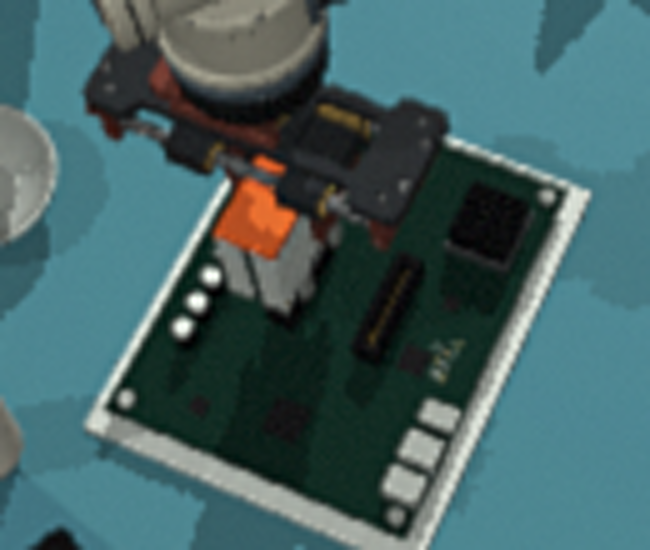

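It's free. The load on the wrist is 4 N, the module's weight, and the board is in place. Now I'll lift and carry it over the drawer.

```bash
python3 - <<'E'
from h import *
import cv2
Q=q(rotm(np.pi/2))
movel([.5615,-.247,.27],v=.2)
print(inverse_kinematics([.587,.203,.27],Q),inverse_kinematics([.587,.203,.07],Q))
move_pose([.587,.203,.27],Q); wait(.2); st("over drawer")
for n,(x0,y0,w,h) in {"top":(200,110,130,130),"scene":(310,60,130,130)}.items():
    im=read_camera(n)[:,:,::-1]; cv2.imwrite(f"pics/{n}7.png",im); cv2.imwrite(f"pics/{n}7z.png",cv2.resize(im[y0:y0+h,x0:x0+w],None,fx=4,fy=4,interpolation=cv2.INTER_CUBIC))
E
```

```text
[ 0.3138  0.3691  1.5963 -0.      1.1762 -1.257 ] [ 0.3138  0.6164  1.7211 -0.      0.8041 -1.257 ]
over drawer 23.19 [0.5873 0.202  0.27  ] F [-0.1853 -0.4614 -4.7001] grip 0.409
```

View pics/top7z.png

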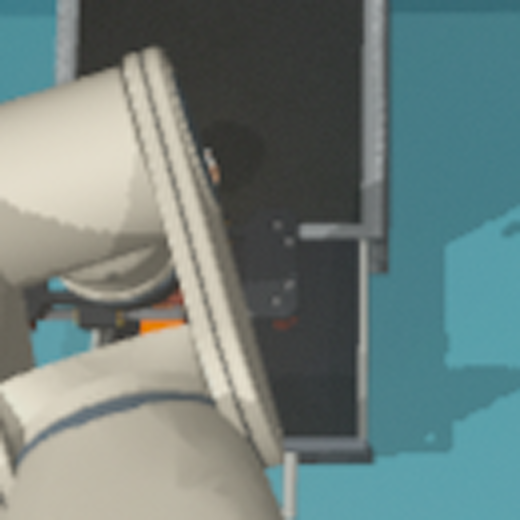

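View pics/scene7z.png

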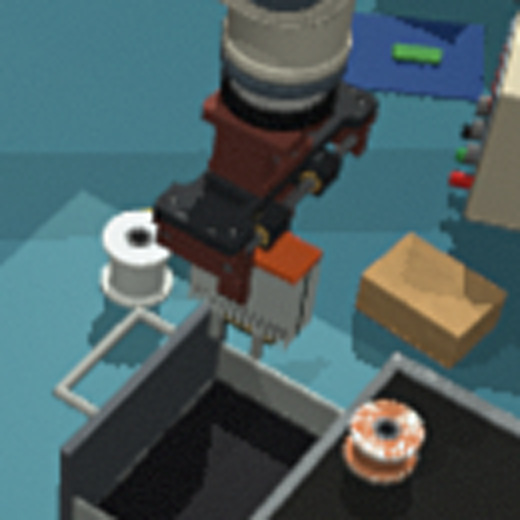

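```bash
python3 - <<'E'
from h import *
from vis import *
p=np.array([.5873,.202,.27]); O=p-[0,0,.056]
im=cv2.imread("pics/scene7z.png")
im=cv2.imread("pics/scene7.png")[60:190,310:440]; im=cv2.resize(im,None,fx=5,fy=5,interpolation=cv2.INTER_CUBIC)
im2=im.copy()
for th,col in((0,(0,255,0)),):
    B=np.array([[a*.042,b*.018,z] for z in(.027,.1) for a,b in((-1,-1),(1,-1),(1,1),(-1,1))])
    P=R.from_rotvec([0,th,0]).apply(B-[0,0,.075])+[0,0,.075]+O
    u=((proj("scene",P)-[310,60])*5+2.5).round().astype(int)
    for i in range(4):
        for j,k in((i,(i+1)%4),(i+4,(i+1)%4+4),(i,i+4)): cv2.line(im2,tuple(map(int,u[j])),tuple(map(int,u[k])),col,1)
c=np.hstack([im[200:450,150:500],im2[200:450,150:500]]); cv2.imwrite("pics/z7.png",c)
E
```

```text
(no output)
```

View pics/z7.png

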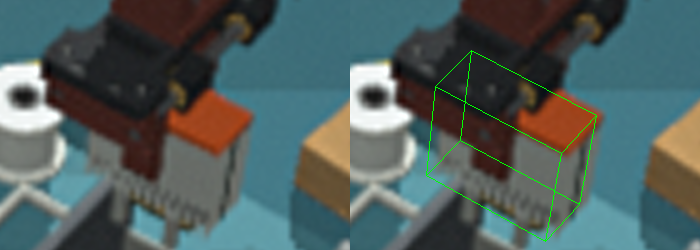

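```bash
python3 - <<'E'
import cv2
im=cv2.imread("pics/scene7.png")[105:155,345:400]; cv2.imwrite("pics/z8.png",cv2.resize(im,None,fx=12,fy=12,interpolation=cv2.INTER_CUBIC))
E
```

```text
(no output)
```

View pics/z8.png

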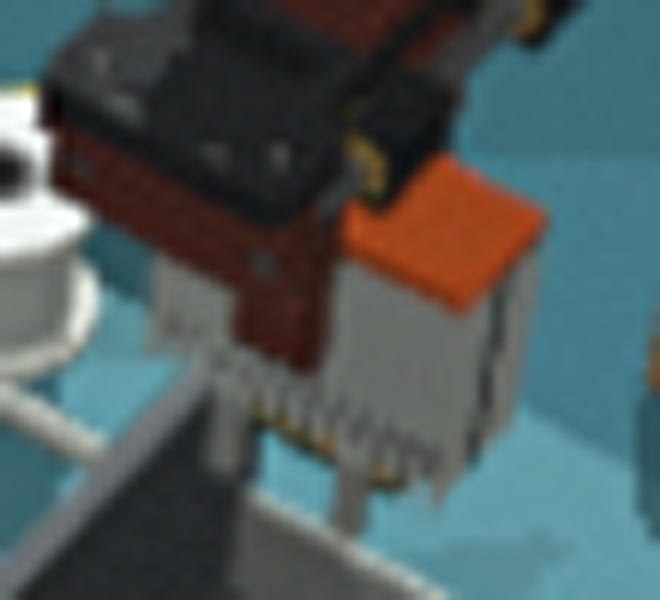

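```bash
python3 - <<'E'
from h import *
from vis import *
from scipy.optimize import least_squares
O=np.array([.5873,.202,.27-.056])
z=lambda x,y:(345+x/12-.46,105+y/12-.46)
m=[((.042,.018,.1),(550,215)),((.042,-.018,.1),(463,300)),((.042,-.018,.027),(438,510)),((.042,.018,.027),(520,410)),((-.042,-.018,.027),(150,352)),((-.018,-.0145,0),(228,475)),((.018,-.0145,0),(348,535))]
B=np.array([a for a,b in m]); U=np.array([z(*b) for a,b in m])
def f(p): return (proj("scene",R.from_rotvec([0,p[0],0]).apply(B-[0,0,.075])+[0,0,.075]+O+p[1:4])-U).ravel()
r=least_squares(f,[0,0,0,0]); print("free",r.x,r.fun.reshape(-1,2))
g=lambda p: f([p[0],p[1],0.002,p[2]])
r=least_squares(g,[0,0,0]); print("dy fix",r.x,np.abs(r.fun).max())
E
```

```text
free [-0.0218  0.0003  0.0113 -0.0074] [[ 0.0594 -0.5891]
 [ 0.3633 -0.2115]
 [-0.2995  0.0555]
 [-0.4975  1.0678]
 [ 0.0142  0.5864]
 [ 0.1952 -0.6206]
 [ 0.1479 -0.2557]]
dy fix [-0.0222  0.0049  0.0037] 1.10306391524
```

Fitting the picture gives a tilt in the grip of only about 1.3°. Lowering it gently now.

```bash
python3 - <<'E'
from h import *
import cv2
movel([.585,.203,.095],v=.12); wait(.2); st("low")
print(movel([.585,.203,.055],v=.025,until_force=5)); st("touch"); wait(.3); st()
for n,(x0,y0,w,h) in {"scene":(310,100,130,130)}.items():
    im=read_camera(n)[:,:,::-1]; cv2.imwrite(f"pics/{n}9.png",im); cv2.imwrite(f"pics/{n}9z.png",cv2.resize(im[y0:y0+h,x0:x0+w],None,fx=5,fy=5,interpolation=cv2.INTER_CUBIC)[:600])
E
```

```text
low 25.1 [0.5853 0.2031 0.0955] F [-0.3942  0.1057 -3.9981] grip 0.408
True
touch 26.04 [0.5853 0.203  0.0727] F [ 1.2833 -0.7034  3.9196] grip 0.41
 26.34 [0.5853 0.203  0.0727] F [ 1.3744 -0.5682  5.0979] grip 0.408
```

View pics/scene9z.png

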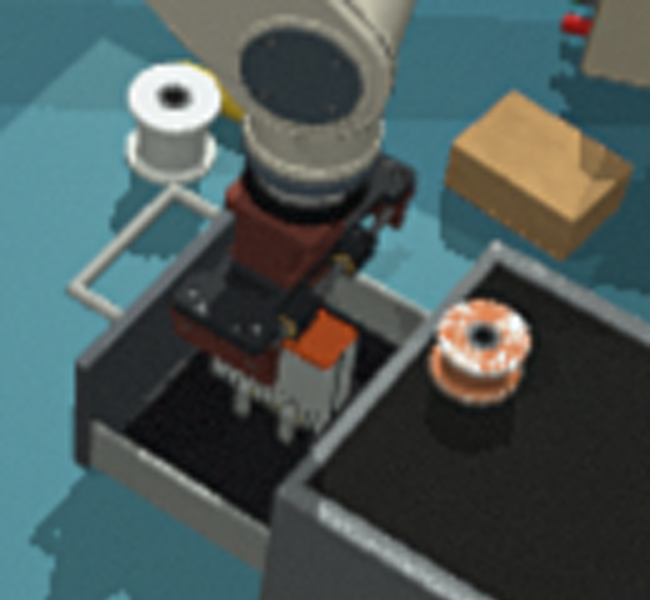

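The feet touched down at TCP z 0.0727, against 0.072 predicted. In the zoomed view the module stands on the black floor with its feet at about (243,412) and (287,440). Now I'll release and retreat.

```bash
python3 - <<'E'
from h import *
import cv2
command_gripper(1.0); wait(.3); st("released")
movel([.585,.203,.25],v=.15); st("up")
move_pose([.45,-.15,.35],q(rotm(.3))); wait(.2); st("away")
for n,(x0,y0,w,h) in {"scene":(310,100,130,130),"top":(200,90,130,160)}.items():
    im=read_camera(n)[:,:,::-1]; cv2.imwrite(f"pics/{n}10.png",im); cv2.imwrite(f"pics/{n}10z.png",cv2.resize(im[y0:y0+h,x0:x0+w],None,fx=4,fy=4,interpolation=cv2.INTER_CUBIC)[:600])
E
```

```text
released 27.62 [0.5839 0.2026 0.0717] F [-0.8613  0.5873  0.0326] grip 0.997
up 28.96 [0.5844 0.2028 0.249 ] F [-0.552   0.3705 -0.7771] grip 1.0
away 30.61 [ 0.4503 -0.1494  0.3496] F [-0.4995  0.1267  0.8138] grip 1.002
```

View pics/scene10z.png

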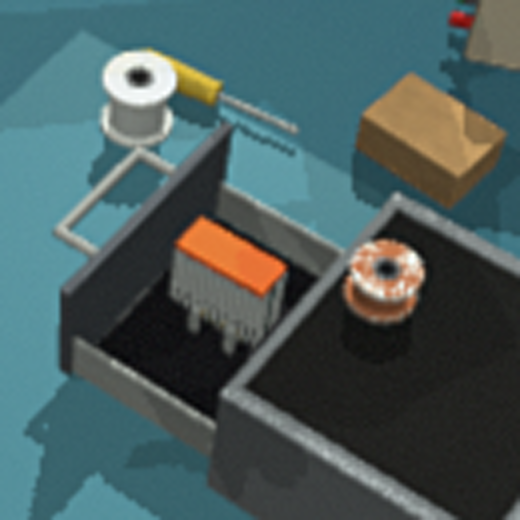

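View pics/top10z.png

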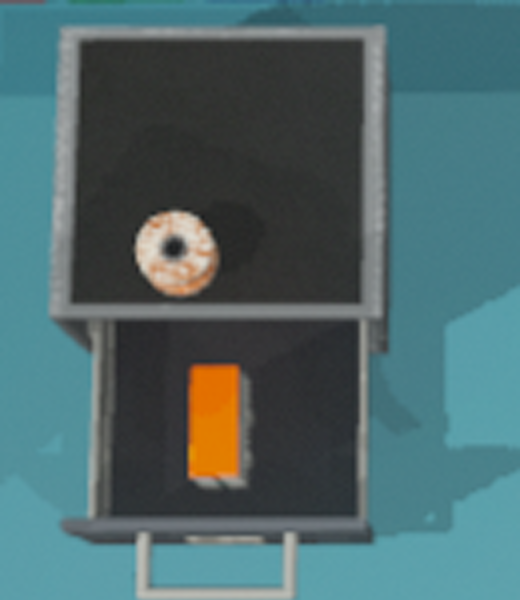

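View pics/scene10.png

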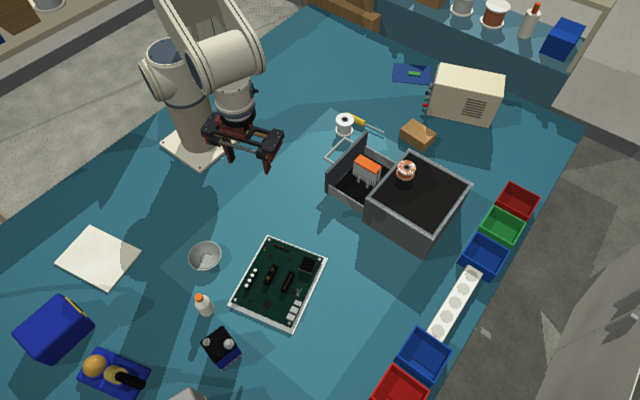

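The module stands upright in the open drawer: cap at about (216,420) in the zoomed top view, handle bar at row 592 of that view, i.e. picture row 238 as before. The board, reels, dish, flux, battery, carton and driver are all in place. One last numeric check on the drawer and module, then I'll hand in.

```bash
python3 - <<'E'
from vis import *
np.set_printoptions(precision=4,suppress=True)
def c(im,r0,r1,c0=240,c1=269):
    g=cv2.cvtColor(cv2.imread(im),cv2.COLOR_BGR2HSV)[r0:r1,c0:c1,1].astype(float).mean(1); w=np.clip(np.median(g)-g-15,0,None); return (w*np.arange(r0,r1)).sum()/w.sum()
print("bar row before/after placing",c("pics/top2.png",231,246),c("pics/top10.png",231,246))
for n,r in(("top",(230,170,40,60)),("scene",(340,145,50,40))):
    m=orange(cv2.imread(f"pics/{n}10.png")); k=np.zeros_like(m); x,y,w,h=r; k[y:y+h,x:x+w]=m[y:y+h,x:x+w]
    nn,l,st,ce=cv2.connectedComponentsWithStats(k); i=1+np.argmax(st[1:,4]); print(n,st[i],ce[i])
    if n=="top":a=ce[i]
    else:b=ce[i]
print(tri(a,b), atz("top",a,.116))
# shift of other things between start and now
for n in C:
    A=cv2.imread(f"pics/{n}0.png").astype(int);B=cv2.imread(f"pics/{n}10.png").astype(int)
    for nm,(x,y) in ({"dish":(424,268),"flux":(457,230),"battery":(473,190),"driver":(187,255),"reel":(204,264),"carton":(167,190),"reeltop":(244,153)} if n=="top" else {}).items():
        t=cv2.imread("pics/top0.png")[y-18:y+18,x-18:x+18]; s=cv2.imread("pics/top10.png")[y-28:y+28,x-28:x+28]
        r=cv2.matchTemplate(s,t,cv2.TM_CCOEFF_NORMED); _,v,_,loc=cv2.minMaxLoc(r); print(nm,round(v,2),loc[0]-10,loc[1]-10)
from station import job_done,get_time
print(get_time())
E
```

```text
bar row before/after placing 238.13576757856657 238.12631578947364
top [247 181  13  28 343] [252.8076 194.4227]
scene [354 154  27  20 259] [367.305  163.6178]
(array([0.5881, 0.2063, 0.1146]), [np.float64(0.0013577618781317464), np.float64(0.001357761878131827)]) [0.5869 0.2052 0.116 ]
dish 0.15 -4 1
flux 0.41 1 0
battery 0.98 0 0
driver 0.99 0 0
reel 0.99 0 0
carton 0.99 0 0
reeltop 0.99 0 0
30.7083
```

```bash
python3 - <<'E'
from station import *
job_done(); print(get_time())
E
```

```text
the job is handed in; nothing more can be done
the job is handed in; nothing more can be done
```

The power module now stands upright and released on the drawer floor, the drawer is open at its stop, and I've handed the job in at about 31 s of the 56 s limit.

**What I did:**
- **Drawer:** I hooked the handle with the shut fingers and pulled. A second pull that tripped the 25 N limit did not move it further.
- **Module:** I gripped it and rocked it ±0.1 rad along the slot for eight swings, rising about 2.4 mm each. The highest upward pull I read was 9 N, sampled between part-swings. I then carried it to the drawer, set it down with a light touch, let go and moved the arm clear.

**Last checks:**
- **Position:** the module's cap is at about (0.588, 0.206) and 0.115 m high, about where it should be for a module standing on the drawer floor.
- **Drawer:** the handle did not move between opening and the end (picture row 238.1 both times).
- **Other things:** the battery, driver, carton and both reels had not shifted by a pixel in the top view. The arm hid the dish and flux from that camera, so their match failed there. By eye, the scene view shows both where they were.

**One disagreement:** the handle's travel in the pictures came out at 0.154–0.156 m, not 0.160 m. However, the gap from the drawer front to the cabinet measured 150.6 mm against the 150 mm expected at the stop. With that and the second pull, I took the drawer as fully open.

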